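# Tare two sample cups on the roastery's dial scale

## Robot

A 7-joint arm with a two-finger parallel gripper is mounted at the origin on the work surface. World frame = base frame: x ahead of the robot, y to its left, z up, the work surface at z = 0. Lengths are in m, angles in rad, forces in N, time in s.
With the tool pointing down it reaches from about 0.425 to 1.025 m from the base axis. Payload 3.6 kg.
Tool frame: the origin (TCP) lies between the finger pads; the fingertips stand 17 mm ahead of it and the grasp point (between the pads) lies 2 mm behind it; z points along the fingers, y is the direction in which the jaws open and shut (so a half turn about z gives the same grasp; the last joint's range is limited). The gripper opens to 85 mm and grips with 20 to 120 N. Pads are 22 mm wide; open, the fingers measure 114 mm over their backs; the gripper's body (76 mm by 85 mm) begins 54 mm behind the grasp point. The pads swing forward as they close: fully open they stand 13 mm farther back than shut.
Start: joints at [-1.262, 0.591, 0.048, 1.609, -0.033, 0.943, -0.034], TCP at [0.284, 0.667, 0.228] pointing down, gripper open.
Joint ranges: [-2.69, 2.69], [-0.47, 2.24], [-1.27, 1.36], [0.19, 2.51], [-1.53, 4.68], [0.08, 2.07], [-3.09, 3.09]. Speed limits (rad/s): [2.57, 2.57, 3.14, 3.14, 3.14, 3.14, 3.14].

## Interface

Orientations are given as a unit quaternion [x, y, z, w].
In Python, from bench import * gives the robot as it stands.
- The arm moves only by the tool move_arm, never from a script. Its argument "motion" is text: rows parted by semicolons, each of 7 numbers parted by spaces: the shift along the tool's x, y, z in mm, then the turn, a rotation vector about the tool's x, y, z in rad, then the finger opening in mm, from 0 to 85.4. In form: tx ty tz wx wy wz grip; .... A call has 1 to 10 rows; each row is the pose to reach, as a shift and turn from the pose commanded when the call began, along the tool's axes at that moment; what a row does not reach only later rows make up. A row lasts 1/12 s, in which the tool goes at most 41.7 mm and 7.16 degrees, less where a joint would pass 70% of its speed; a pose out of reach is approached as far as the arm can. A call with a gripper value outside its range is refused whole. The fingers move at their own pace and stop on an object; "newtons" is the grip in N (left out, the last holds). Time passes only in rows, so rows that repeat a pose let the fingers close. It gives the time, the measured TCP pose, the force and the opening at its end, in the units of the state.
- state(): the state, without advancing time (a new reading comes with each control period).
- capture(name): name is "scene" or "top" or "wrist"; returns a dict with "pixels" (420x560x3 uint8, red, green, blue), "mtx" (3x3 intrinsics, pixels), "position" and "rotation" of the camera in the world. Camera axes: x right, y up, looking along -z (the intrinsics and any distortion apply to the point x, -y, -z); pixel columns grow to the right and rows downward; lengths in m; the calibration is good to about 2 mm. The wrist camera is an equidistant fisheye: a pixel r from the principal point sees the ray r / f radians off the axis. A picture is of the moment at which its call begins. There is no depth.
- close_job(): hands the job in, once; it reports no verdict.
The state is a dict: "clock": time; "q": joint angles; "qd": joint speeds; "effort": joint torques, N m; "eef_pos": TCP position; "ee_rot": TCP orientation; "force": force on the tool from outside, world axes, zero at the start; "wrist_torque": the same for the moment, N m; "gripper_width": finger opening in m.
Only numpy, scipy, OpenCV 4.12 (cv2) and the standard library are available. Lean on these libraries where they do the work, as an engineer would, in place of code of your own. Each camera call takes 0.05 s, during which the arm holds its last target.

## Task

Stand any two of the three empty sample cups upright on the scale's steel platter, setting them down gently and leaving the third cup where it is. Then turn the black tare knob beside the dial, regripping it as often as needed, until the red zero mark of the turning dial stands under the needle so that the scale reads zero, and let go. Do not disturb the jar, the scoop or the brush.

Things in the scene. Friction and masses are not known exactly. Their poses are not given: they have to be found in the camera images.
- cup1_center (a point): first empty sample cup: open straight-walled aluminium cup, 58 mm diameter, 76 mm tall, wall 2.5 mm, floor 3 mm, standing on the counter; the point is its centre, 38 mm above its underside. Its weight is not known exactly (50 to 95 g)
- cup2_center (a point): second empty sample cup, same kind; its centre
- cup3_center (a point): third empty sample cup, same kind; its centre
- scale: cream counter scale, stands fast; origin on the counter under its middle; it stands sideways, its dial facing roughly to the robot's left (+y); x = away from the dial, y across, z up. Housing 260 mm wide in y, x from -175 to +165 mm; flat top 133 mm high from x = -28 mm on; before that the face with dial and knob slopes down at 35 degrees to a lip 30 mm high
- platter_center (a point): middle of the upper (floor) surface of the stainless platter above the housing; axes as the scale's. Floor 174 mm in x by 234 mm in y, inside a lip 9 mm above the floor and 3 mm thick; room for two cups side by side in y. The floor is about 161 mm above the counter and sinks 2 mm per 100 g
- platter (a joint): how far the platter has sunk on its spring, m: about 0.002 unloaded, 0.002 more for each 100 g (490 N/m), stop at 0.022. Pressing it past 0.015 (over 600 g) is rough handling
- dial_center (a point): centre of the round white dial (156 mm over its steel bezel, which stands 7 mm proud under a flat glass) on the sloping face; z = out of the face, square to it, 35 degrees from vertical; x = up the slope; y = to the left for one who faces the dial
- zero_mark (a point): the red zero mark on the white dial card, at the circle of the needle tip, 62 mm from the dial centre; the scale reads zero when this point lies under the needle tip. The whole card with its 40 graduations of 25 g (9 degrees each) is turned by the tare knob; the needle is not
- needle_tip (a point): tip of the black needle, 62 mm from the dial centre (a short blunt tail on the other side of the hub). It moves only with the load: clockwise as seen square to the dial, 3.6 degrees for each 10 g. At the start and under load it stands clockwise of the zero mark
- knob_grip (a point): point on the axis of the black fluted tare knob, at the height to grip it, 28 mm out from the sloping face; z = knob axis out of the face, x = up the slope. The knob is a cylinder 36 mm in diameter, from 8 to 41 mm above the face, with a white index line on its end, 120 mm to the right of the dial's centre for one who faces it
- tare_knob (a joint): turn of the tare knob, rad, growing clockwise as seen square to the face. It is geared to the dial card, which follows in the same sense at half the angle: knob 1 rad clockwise, card and zero mark 0.5 rad clockwise. End stops at -0.6 and 7.0; friction of 0.05 N m holds it where it is left
- jar_center (a point): closed amber glass jar with a wooden lid, 70 mm diameter, 120 mm tall; the point is its centre. Leave alone
- scoop: steel coffee scoop with a bowl 56 mm across and a handle, 150 mm long, lying farther from the robot than the cups; origin on the counter under its middle. Leave alone
- brush: cleaning brush, 130 mm long, lying farther from the robot than the cups; origin on the counter under its middle. Leave alone

How it is judged:
On the way, in this order (a step that is already met when the one before it is completed fails the run):
1. two cups stand upright on the platter, released, and the third is still in its place (((z of cup1_center in the frame of platter_center between 0.034 and 0.042 m and x of cup1_center in the frame of platter_center between -0.085 and 0.085 m and y of cup1_center in the frame of platter_center between -0.115 and 0.115 m and angle between each of cup1_center, cup2_center, cup3_center's own z axis and vertical below 0.1 rad and linear speed of each of cup1, cup2 below 0.02 m/s and contact force between each of cup1, cup2 and platter above 0.1 N and contact force between each of cup1, cup2 and the fingers below 0.05 N and z of cup2_center in the frame of platter_center between 0.034 and 0.042 m and x of cup2_center in the frame of platter_center between -0.085 and 0.085 m and y of cup2_center in the frame of platter_center between -0.115 and 0.115 m and distance of cup3_center from where it was at the start of the episode below 0.03 m) or (z of cup1_center in the frame of platter_center between 0.034 and 0.042 m and x of cup1_center in the frame of platter_center between -0.085 and 0.085 m and y of cup1_center in the frame of platter_center between -0.115 and 0.115 m and angle between each of cup1_center, cup3_center, cup2_center's own z axis and vertical below 0.1 rad and linear speed of each of cup1, cup3 below 0.02 m/s and contact force between each of cup1, cup3 and platter above 0.1 N and contact force between each of cup1, cup3 and the fingers below 0.05 N and z of cup3_center in the frame of platter_center between 0.034 and 0.042 m and x of cup3_center in the frame of platter_center between -0.085 and 0.085 m and y of cup3_center in the frame of platter_center between -0.115 and 0.115 m and distance of cup2_center from where it was at the start of the episode below 0.03 m) or (z of cup2_center in the frame of platter_center between 0.034 and 0.042 m and x of cup2_center in the frame of platter_center between -0.085 and 0.085 m and y of cup2_center in the frame of platter_center between -0.115 and 0.115 m and angle between each of cup2_center, cup3_center, cup1_center's own z axis and vertical below 0.1 rad and linear speed of each of cup2, cup3 below 0.02 m/s and contact force between each of cup2, cup3 and platter above 0.1 N and contact force between each of cup2, cup3 and the fingers below 0.05 N and z of cup3_center in the frame of platter_center between 0.034 and 0.042 m and x of cup3_center in the frame of platter_center between -0.085 and 0.085 m and y of cup3_center in the frame of platter_center between -0.115 and 0.115 m and distance of cup1_center from where it was at the start of the episode below 0.03 m))), for 0.3 s.
2. the tare knob has brought the zero mark under the needle with the cups on the platter (distance between needle_tip and zero_mark below 0.005 m and velocity of joint tare_knob between -0.05 and 0.05 rad/s and ((z of cup1_center in the frame of platter_center between 0.034 and 0.042 m and x of cup1_center in the frame of platter_center between -0.085 and 0.085 m and y of cup1_center in the frame of platter_center between -0.115 and 0.115 m and angle between each of cup1_center, cup2_center, cup3_center's own z axis and vertical below 0.1 rad and linear speed of each of cup1, cup2 below 0.02 m/s and contact force between each of cup1, cup2 and platter above 0.1 N and contact force between each of cup1, cup2 and the fingers below 0.05 N and z of cup2_center in the frame of platter_center between 0.034 and 0.042 m and x of cup2_center in the frame of platter_center between -0.085 and 0.085 m and y of cup2_center in the frame of platter_center between -0.115 and 0.115 m and distance of cup3_center from where it was at the start of the episode below 0.03 m) or (z of cup1_center in the frame of platter_center between 0.034 and 0.042 m and x of cup1_center in the frame of platter_center between -0.085 and 0.085 m and y of cup1_center in the frame of platter_center between -0.115 and 0.115 m and angle between each of cup1_center, cup3_center, cup2_center's own z axis and vertical below 0.1 rad and linear speed of each of cup1, cup3 below 0.02 m/s and contact force between each of cup1, cup3 and platter above 0.1 N and contact force between each of cup1, cup3 and the fingers below 0.05 N and z of cup3_center in the frame of platter_center between 0.034 and 0.042 m and x of cup3_center in the frame of platter_center between -0.085 and 0.085 m and y of cup3_center in the frame of platter_center between -0.115 and 0.115 m and distance of cup2_center from where it was at the start of the episode below 0.03 m) or (z of cup2_center in the frame of platter_center between 0.034 and 0.042 m and x of cup2_center in the frame of platter_center between -0.085 and 0.085 m and y of cup2_center in the frame of platter_center between -0.115 and 0.115 m and angle between each of cup2_center, cup3_center, cup1_center's own z axis and vertical below 0.1 rad and linear speed of each of cup2, cup3 below 0.02 m/s and contact force between each of cup2, cup3 and platter above 0.1 N and contact force between each of cup2, cup3 and the fingers below 0.05 N and z of cup3_center in the frame of platter_center between 0.034 and 0.042 m and x of cup3_center in the frame of platter_center between -0.085 and 0.085 m and y of cup3_center in the frame of platter_center between -0.115 and 0.115 m and distance of cup1_center from where it was at the start of the episode below 0.03 m))), for 0.3 s.
At the end, for the whole second after the job is handed in: two of the cups stand upright and still on the platter's floor, released; the third stands within 30 mm of where it was; the needle's tip is within 5 mm (about half a graduation) of the zero mark and the knob is at rest (all of step 2); the robot touches nothing.
It fails at once if the platter is pressed down past 15 mm of travel (value of joint platter above 0.015 m).
It fails at once if the jar, the scoop or the brush is shifted by more than 25 mm or the jar tipped (distance of any of jar_center, scoop, brush from where it was at the start of the episode above 0.025 m or angle between jar_center's own z axis and vertical above 0.3 rad).
It also fails if it takes over 72 s, if anything falls off the work surface, if the arm or the gripper's body presses on something with over 40 N, if the wrist force passes 120 N, or if a joint passes its speed limit or range.

## Working session

There is one attempt and no reset: what is moved stays moved. The work goes in short steps, Python scripts to look and compute and a tool call to move; the robot and the scene stay as the last step left them, time stands still between calls to the robot, and variables do not carry over. Pictures are saved under pics/ and viewed, and the job is handed in when it is done.

Besides the shell and the picture viewer there is one more tool, called as name(argument=value, ...), one argument or row to a line, values as JSON. move_arm: Moves the arm, as the interface text tells. Its arguments: {"type":"object","properties":{"motion":{"type":"string"},"newtons":{"type":"number"}},"required":["motion"]}

```bash
mkdir -p pics; ls
python3 - <<'E'
from bench import *
import cv2,json
s=state();print({k:(v if not hasattr(v,'tolist') else v.tolist()) for k,v in s.items()})
for n in ["scene","top","wrist"]:
    c=capture(n);cv2.imwrite(f"pics/{n}0.png",c["pixels"][...,::-1]);print(n,c["mtx"],c["position"],c["rotation"],c.keys())
E
```

```text
pics
{'clock': 0.0, 'q': [-1.2614764259237923, 0.5921193215383859, 0.04827036513306981, 1.6098276516228645, -0.033288802662005956, 0.9426847342286646, -0.03374894315462685], 'qd': [-5.8535281846401816e-05, 0.00013324091317763498, 0.0015388094415946202, -0.0010504007624701586, -0.0022052599078414238, -0.0006855793844812972, 3.257683171027141e-06], 'effort': [0.0003062450559809804, -54.86968159675598, 1.546638384461403, -19.811906218528748, 0.009326109720859677, 0.008733964059501886, -1.6226286447817984e-05], 'eef_pos': [0.28386353971750805, 0.6662140791109746, 0.226838040615286], 'ee_rot': [0.20002022328239824, 0.9797911314892725, -0.0011053305179680162, -0.0001648559270008609], 'force': [-0.32873911820231877, 0.37897561911607763, -1.0070168459609452], 'wrist_torque': [0.002815155721723756, -0.056679821304532245, -0.03924401651766724], 'gripper_width': 0.08502985246801022}
scene [[506.75003948   0.         282.97474932]
 [  0.         506.75003948 210.86514793]
 [  0.           0.           1.        ]] [1.1636451  0.39730543 1.34027353] [0.13165979 0.23731042 0.85027281 0.45098295] dict_keys(['pixels', 'mtx', 'position', 'rotation'])
top [[517.13987358   0.         276.26754292]
 [  0.         517.13987358 207.7286875 ]
 [  0.           0.           1.        ]] [ 0.25317889 -0.01999621  1.57075646] [ 0.07414194 -0.0711173  -0.70206402  0.70466404] dict_keys(['pixels', 'mtx', 'position', 'rotation'])
wrist [[325.1922621    0.         283.34138493]
 [  0.         325.1922621  210.06078214]
 [  0.           0.           1.        ]] [0.21095578 0.69786279 0.37211796] [-0.13341248 -0.08703629  0.54452818  0.82347729] dict_keys(['pixels', 'mtx', 'position', 'rotation'])
```

View pics/scene0.png

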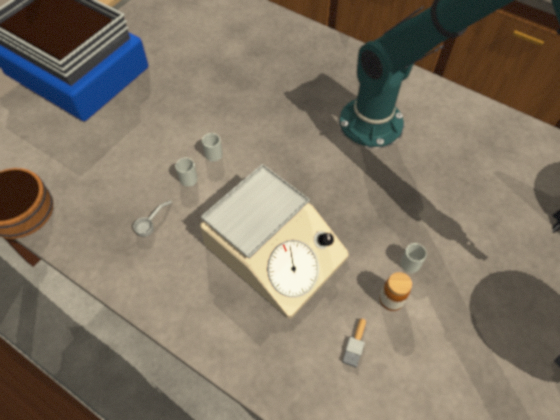

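View pics/top0.png

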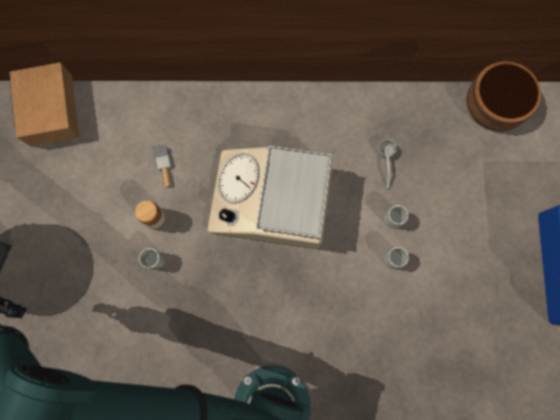

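View pics/wrist0.png

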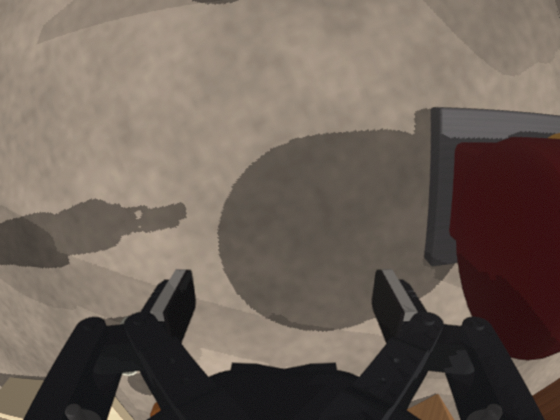

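The scene view shows two cups right of the scale at (185,172) and (211,146), and the third beside the jar at (414,257). The dial is at (293,268) and the knob at (325,239). In the top view the cups are at (397,217), (397,258) and (150,259), the knob at (228,215) and the dial at (239,178). I'll zoom in to measure.

```bash
cat > h.py <<'E'
import numpy as np, cv2
from scipy.spatial.transform import Rotation as R
def ray(c,u,v,fish=False):
    K=np.array(c["mtx"]);x=(u-K[0,2])/K[0,0];y=(v-K[1,2])/K[1,1]
    if fish:
        r=np.hypot(x,y);s=np.sin(r)/r if r>1e-9 else 1.;d=np.array([x*s,-y*s,-np.cos(r)])
    else: d=np.array([x,-y,-1.])
    d=R.from_quat(c["rotation"]).apply(d);return np.array(c["position"]),d/np.linalg.norm(d)
def onz(c,u,v,z,fish=False):
    p,d=ray(c,u,v,fish);return p+d*(z-p[2])/d[2]
def tri(*rs):
    A=np.zeros((3,3));b=np.zeros(3)
    for p,d in rs:
        M=np.eye(3)-np.outer(d,d);A+=M;b+=M@p
    X=np.linalg.solve(A,b);return X,[np.linalg.norm(np.cross(X-p,d)) for p,d in rs]
def proj(c,X,fish=False):
    K=np.array(c["mtx"]);q=R.from_quat(c["rotation"]).inv().apply(np.asarray(X)-c["position"])
    x,y,z=q[0],-q[1],-q[2]
    if fish:
        rr=np.hypot(x,y);th=np.arctan2(rr,z);x,y=x/rr*th,y/rr*th
    else: x,y=x/z,y/z
    return np.array([K[0,0]*x+K[0,2],K[1,1]*y+K[1,2]])
def zoom(img,u0,u1,v0,v1,f,name):
    im=cv2.resize(img[v0:v1,u0:u1,::-1],None,fx=f,fy=f,interpolation=cv2.INTER_CUBIC);cv2.imwrite(name,im)
E
python3 - <<'E'
from bench import *
from h import *
t=capture("top");s=capture("scene")
import pickle;pickle.dump((t,s),open("c0.pkl","wb"))
zoom(t["pixels"],200,340,140,250,5,"pics/tz.png")
zoom(s["pixels"],190,360,155,320,3.5,"pics/sz.png")
a=t["pixels"];b=s["pixels"]
r=[cv2.resize(x,(260,260),interpolation=cv2.INTER_CUBIC) for x in (a[190:242,372:424],a[232:284,372:424],a[234:286,125:177],b[146:198,160:212],b[120:172,186:238],b[230:282,388:440])]
cv2.imwrite("pics/cups.png",np.vstack([np.hstack(r[:3]),np.hstack(r[3:])])[...,::-1])
E
```

```text
(no output)
```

View pics/tz.png

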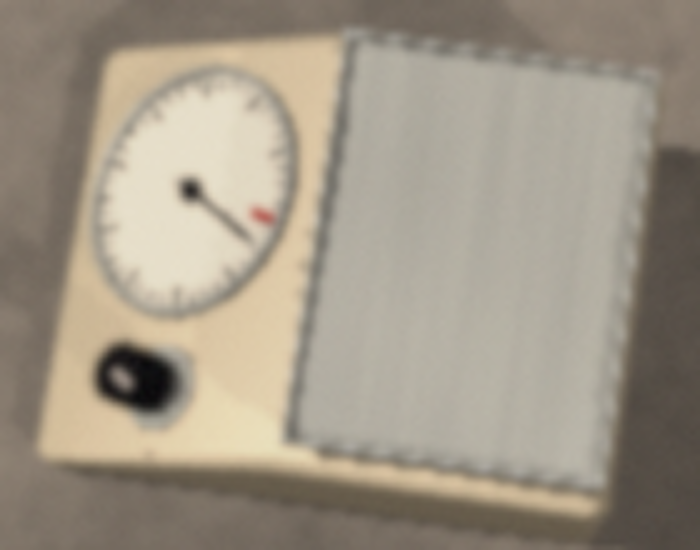

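View pics/sz.png

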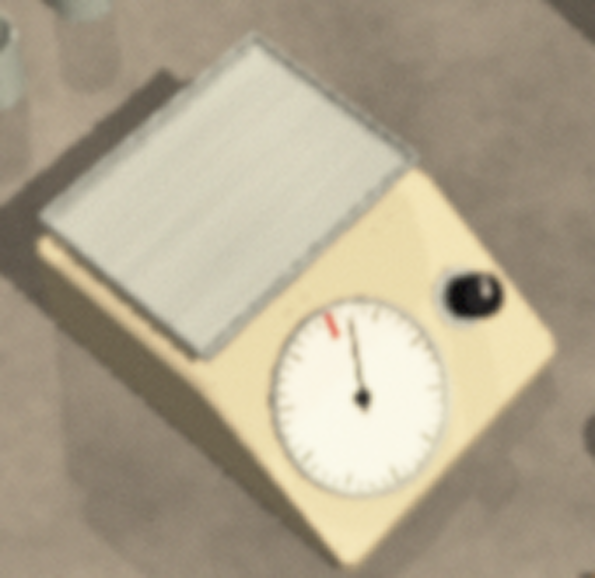

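View pics/cups.png

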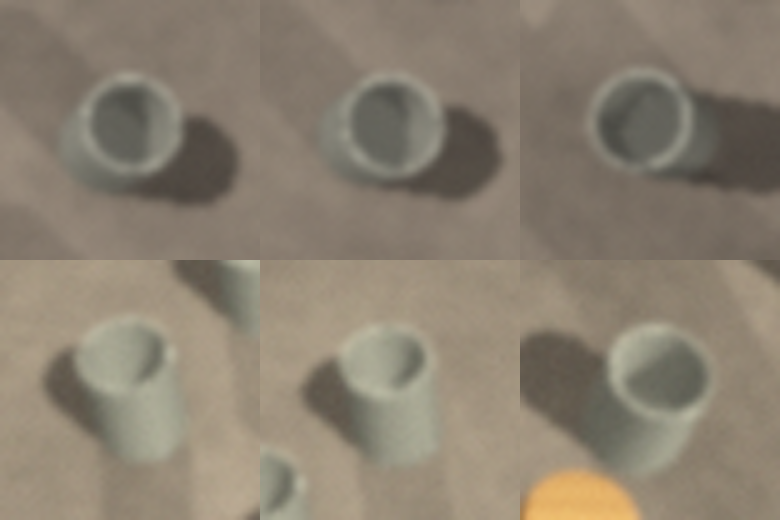

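Run:
```python
from h import *
import pickle
t,s=pickle.load(open("c0.pkl","rb"))
def T(x,y,u0=200,v0=140,f=5):return (x+.5)/f-.5+u0,(y+.5)/f-.5+v0
def S(x,y):return T(x,y,190,155,3.5)
P={"A":((397.8,214.4),(184.8,165.0)),"B":((398.4,256.8),(210.6,140.2)),"C":((149.,257.6),(415.2,251.8)),
"pTL":(T(347,33),S(205,355)),"pTR":(T(655,72),S(42,218)),"pBR":(T(605,490),S(255,36)),"pBL":(T(290,440),S(415,158)),
"hub":(T(190,188),S(363,398)),"bez":(T(196.5,190),S(358.5,396.5)),"knobend":(T(122,375),S(485,290)),
"needle":(T(250,240),S(351,320)),"red":(T(262,215),S(331,325))}
X={}
for k,(a,b) in P.items():
    X[k],e=tri(ray(t,*a),ray(s,*b));print(k,X[k].round(4),np.round(e,4))
c=np.mean([X[k] for k in("pTL","pTR","pBR","pBL")],0);print("platter",c)
ex=(X["pTR"]+X["pBR"]-X["pTL"]-X["pBL"]);print("ex ang",np.degrees(np.arctan2(ex[1],ex[0])), np.linalg.norm(ex)/2)
ey=(X["pTL"]+X["pTR"]-X["pBL"]-X["pBR"]);print("ey ang",np.degrees(np.arctan2(ey[1],ey[0])), np.linalg.norm(ey)/2)
```

```text
A [ 0.5465 -0.3706  0.0736] [0.0006 0.0006]
B [ 0.4218 -0.3678  0.0701] [0.0005 0.0005]
C [0.4165 0.3554 0.0748] [0.0001 0.0001]
pTL [0.7247 0.008  0.1675] [0.0001 0.0001]
pTR [ 0.7012 -0.1654  0.1681] [0.0013 0.0013]
pBR [ 0.463  -0.134   0.1612] [0.0018 0.0018]
pBL [0.4902 0.0397 0.1622] [0.0019 0.0019]
hub [0.6553 0.103  0.0851] [0.0007 0.0007]
bez [0.655  0.0991 0.0823] [0.0004 0.0004]
knobend [0.536  0.1378 0.115 ] [0.0011 0.0011]
needle [0.6165 0.0653 0.1134] [0.0008 0.0008]
red [0.6306 0.0573 0.1185] [0.0003 0.0003]
platter [ 0.59478825 -0.06292595  0.16475183]
ex ang -98.31664938194469 0.17534271713435398
ey ang -7.607949910408086 0.23851489541823964
```

```bash
cat > g.py <<'E'
import sys
from bench import *
from h import *
# usage: g.py x y z jawdeg [tilt35]   -> shift mm and rotvec in current tool frame
n=None
def target(jaw,tilt=0):
    # tool z down (or -normal of face); tool y at azimuth jaw
    if tilt:
        z=-np.array([np.sin(np.radians(35))*np.cos(np.radians(tilt)),np.sin(np.radians(35))*np.sin(np.radians(tilt)),np.cos(np.radians(35))])
    else: z=np.array([0,0,-1.])
    y=np.array([np.cos(np.radians(jaw)),np.sin(np.radians(jaw)),0]);y-=z*(y@z);y/=np.linalg.norm(y)
    return R.from_matrix(np.c_[np.cross(y,z),y,z])
if __name__=="__main__":
    a=[float(v) for v in sys.argv[1:]]
    s=state();q=R.from_quat(s["ee_rot"])
    G=target(*a[3:])
    print("shift",(q.inv().apply(np.array(a[:3])-s["eef_pos"])*1000).round(1),"rot",(q.inv()*G).as_rotvec().round(3))
    print("t",s["clock"],"pos",np.round(s["eef_pos"],4),"F",np.round(s["force"],2),"w",s["gripper_width"],"q",np.round(s["q"],2))
E
python3 g.py 0.52 0.20 0.30 82; python3 g.py 0.55 -0.37 0.25 82
```

```text
shift [-400.  -336.9  -72.2] rot [-0.001 -0.    -0.263]
t 0.25 pos [0.284  0.6666 0.2274] F [1.35 0.38 0.13] w 0.08518103515326898 q [-1.26  0.59  0.05  1.61 -0.03  0.94 -0.03]
shift [-651.  -849.5  -21.6] rot [-0.001 -0.    -0.263]
t 0.25 pos [0.284  0.6666 0.2274] F [1.35 0.38 0.13] w 0.08518103515326898 q [-1.26  0.59  0.05  1.61 -0.03  0.94 -0.03]
```

move_arm(
  motion="-40 -33 -72 0 0 -0.05 85;-400 -337 -72 0 0 -0.263 85;-400 -337 -72 0 0 -0.263 85;-400 -337 -72 0 0 -0.263 85;-400 -337 -72 0 0 -0.263 85;-400 -337 -72 0 0 -0.263 85;-400 -337 -72 0 0 -0.263 85;-400 -337 -72 0 0 -0.263 85;-400 -337 -72 0 0 -0.263 85;-400 -337 -72 0 0 -0.263 85",
  newtons=30,
)

```text
clock: 1.08
eef_pos: [0.4644, 0.3095, 0.2908]
ee_rot: [0.07, 0.998, 0.0, 0.0]
force: [0.6, 0.3, 0.2]
gripper_width: 0.0847
```

```bash
python3 g.py 0.56 -0.37 0.28 82
```

```text
shift [-189.3 -659.6   10.7] rot [ 0.  0. -0.]
t 1.0833 pos [0.4644 0.3095 0.2908] F [0.61 0.34 0.18] w 0.08474347383819304 q [-0.7   0.31  0.04  1.93 -0.02  0.91  0.78]
```

move_arm(
  motion="-189 -660 0 0 0 0 85;-189 -660 0 0 0 0 85;-189 -660 0 0 0 0 85;-189 -660 0 0 0 0 85;-189 -660 0 0 0 0 85;-189 -660 0 0 0 0 85;-189 -660 0 0 0 0 85;-189 -660 0 0 0 0 85;-189 -660 0 0 0 0 85;-189 -660 0 0 0 0 85",
)

```text
clock: 1.92
eef_pos: [0.5215, -0.1031, 0.2907]
ee_rot: [0.07, 0.998, 0.0, 0.0]
force: [0.3, 0.7, -0.0]
gripper_width: 0.0851
```

```bash
python3 g.py 0.548 -0.31 0.25 82
```

```text
shift [ -55.1 -201.2   40.7] rot [ 0.     0.001 -0.   ]
t 1.9167 pos [ 0.5215 -0.1031  0.2907] F [ 0.26  0.66 -0.04] w 0.08513713727409374 q [-0.07  0.28  0.23  1.99 -0.08  0.89  1.63]
```

move_arm(
  motion="-55 -201 40 0 0 0 85;-55 -201 40 0 0 0 85;-55 -201 40 0 0 0 85;-55 -201 40 0 0 0 85;-55 -201 40 0 0 0 85;-55 -201 40 0 0 0 85;-55 -201 40 0 0 0 85",
)

```text
clock: 2.5
eef_pos: [0.5468, -0.3118, 0.2497]
ee_rot: [0.073, 0.997, -0.001, -0.001]
force: [-0.4, 0.1, 0.4]
gripper_width: 0.0851
```

Run:
```python
from bench import *
from h import *
import pickle
w=capture("wrist");pickle.dump(w,open("w1.pkl","wb"));cv2.imwrite("pics/w1.png",w["pixels"][...,::-1])
print(w["position"],w["rotation"],state()["eef_pos"])
for p in ([.5465,-.3706,.076],[.4218,-.3678,.076]):print(proj(w,p,True))
```

```text
[ 0.46837118 -0.30015346  0.39499938] [-0.12065001 -0.1030315   0.64545066  0.74714224] [ 0.54749431 -0.30868052  0.24993456]
[227.12541307 193.68027751]
[208.25596073  72.08983258]
```

View pics/w1.png

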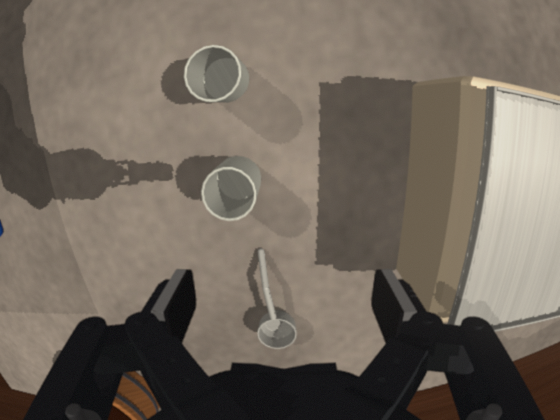

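The wrist view shows cup A's rim at (229,193) and cup B's at (213,73), both close to the predictions. The scoop handle ends at (262,250), clear of cup A.

```bash
python3 - <<'E'
from h import *
import pickle
w=pickle.load(open("w1.pkl","rb"));t,s=pickle.load(open("c0.pkl","rb"))
for n,p,z in(("A",(229.,193),.076),("B",(213.3,73.5),.076),("hand",(262,250),.01),("bowl",(277,333),.01)):print(n,onz(w,*p,z,True))
for n,p,q,r in(("A",(229.,193),(397.8,214.4),(184.8,165.0)),("B",(213.3,73.5),(398.4,256.8),(210.6,140.2))):print(n,tri(ray(w,*p,True),ray(t,*q),ray(s,*r)))
E
python3 g.py 0.5465 -0.373 0.050 82
```

```text
A [ 0.54608474 -0.36852029  0.076     ]
B [ 0.42425569 -0.36305029  0.076     ]
hand [ 0.64431791 -0.35495724  0.01      ]
bowl [ 0.78561221 -0.35718523  0.01      ]
A (array([ 0.5465722 , -0.36985344,  0.07409872]), [np.float64(0.0009053742306148039), np.float64(0.0011297534033995005), np.float64(0.00024144207945458042)])
B (array([ 0.42264479, -0.36605765,  0.07145316]), [np.float64(0.0022654537037883247), np.float64(0.0019517332073235479), np.float64(0.00035018838640392245)])
shift [ -8.4 -63.9 199.9] rot [ 0.    -0.001 -0.003]
t 2.55 pos [ 0.5475 -0.3087  0.2499] F [ 0.1  -0.22 -0.51] w 0.08521230801020292 q [ 0.26  0.46  0.26  1.82 -0.15  0.88  2.01]
```

move_arm(
  motion="-7 -60 20 0 0 0 85;-7 -60 60 0 0 0 85;-7 -60 100 0 0 0 85;-7 -60 130 0 0 0 85;-7 -60 160 0 0 0 85;-7 -60 180 0 0 0 85;-7 -60 200 0 0 0 85;-7 -60 200 0 0 0 85",
)

```text
clock: 3.22
eef_pos: [0.5454, -0.363, 0.0468]
ee_rot: [0.068, 0.998, 0.003, -0.003]
force: [-1.5, 0.3, -0.2]
gripper_width: 0.085
```

move_arm(
  motion="0 0 0 0 0 0 40;0 0 0 0 0 0 40;0 0 0 0 0 0 40;0 0 0 0 0 0 40;0 0 0 0 0 0 40;0 0 0 0 0 0 40",
  newtons=25,
)

```text
clock: 3.72
eef_pos: [0.5483, -0.3684, 0.0525]
ee_rot: [0.07, 0.998, -0.0, 0.002]
force: [-0.3, 1.6, 7.0]
gripper_width: 0.0575
```

```bash
python3 - <<'E'
from bench import *
from h import *
w=capture("wrist");cv2.imwrite("pics/w2.png",w["pixels"][...,::-1])
E
python3 g.py 0.5465 -0.373 0.050 82
```

```text
shift [ 1.1 -4.8  2.5] rot [-0.     0.003 -0.   ]
t 3.7667 pos [ 0.5482 -0.3684  0.0525] F [0.99 0.53 7.04] w 0.05733922105665109 q [ 0.4   0.74  0.18  1.87 -0.23  0.55  2.17]
```

View pics/w2.png

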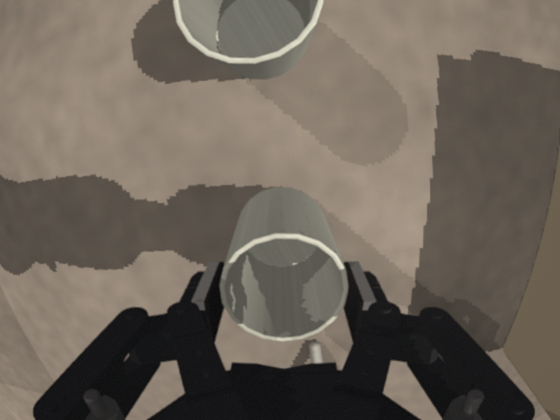

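Cup A is gripped between the pads (width 57.5 mm). Next I lift it and carry it over the platter.

move_arm(
  motion="0 0 -20 0 0 0 40;0 0 -50 0 0 0 40;0 0 -90 0 0 0 40;0 0 -130 0 0 0 40;0 0 -170 0 0 0 40;0 0 -200 0 0 0 40;0 0 -220 0 0 0 40;0 0 -220 0 0 0 40",
)

```text
clock: 4.43
eef_pos: [0.5489, -0.3705, 0.2767]
ee_rot: [0.07, 0.998, -0.003, 0.005]
force: [-0.1, -0.1, 0.3]
gripper_width: 0.0569
```

```bash
python3 g.py 0.649 -0.0706 0.270 82
```

```text
shift [-57.1 310.9   5.9] rot [-0.004  0.01  -0.001]
t 4.4333 pos [ 0.5489 -0.3705  0.2767] F [-0.08 -0.13  0.26] w 0.0569277249635266 q [ 0.34  0.47  0.27  1.73 -0.15  0.95  2.1 ]
```

move_arm(
  motion="-4 20 0 0 0 0 40;-11 55 0 0 0 0 40;-18 95 0 0 0 0 40;-25 135 0 0 0 0 40;-33 175 0 0 0 0 40;-40 215 0 0 0 0 40;-47 255 0 0 0 0 40;-53 285 0 0 0 0 40;-57 305 5 0 0 0 40;-57 311 6 0 0 0 40",
)

```text
clock: 5.27
eef_pos: [0.6468, -0.0616, 0.2624]
ee_rot: [0.066, 0.998, 0.002, -0.001]
force: [1.3, 1.3, -0.0]
gripper_width: 0.0576
```

move_arm(
  motion="0 0 0 0 0 0 40;0 0 0 0 0 0 40;0 0 0 0 0 0 40",
)

```text
clock: 5.52
eef_pos: [0.6454, -0.0715, 0.2643]
ee_rot: [0.072, 0.997, -0.001, -0.0]
force: [-0.9, -1.7, -0.7]
gripper_width: 0.0574
```

```bash
python3 - <<'E'
from bench import *
from h import *
w=capture("wrist");cv2.imwrite("pics/w3.png",w["pixels"][...,::-1])
t=capture("top");zoom(t["pixels"],180,360,130,270,4,"pics/t3.png")
E
python3 g.py 0.649 -0.0706 0.220 82
```

```text
shift [-3.1  1.2 44.7] rot [-0.001  0.    -0.004]
t 5.6167 pos [ 0.6458 -0.0712  0.2647] F [-0.25 -0.08 -0.64] w 0.05743135906360721 q [-0.13  0.47  0.24  1.76 -0.13  0.93  1.59]
```

View pics/w3.png

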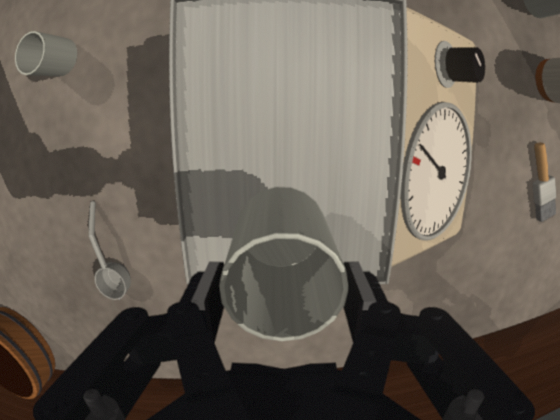

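View pics/t3.png

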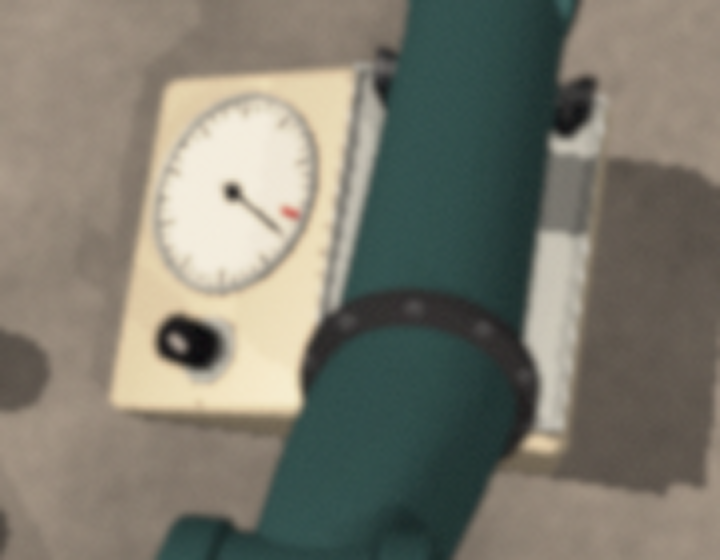

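```bash
python3 - <<'E'
from bench import *
from h import *
w=capture("wrist")
for p in((187,280),(388,282),(174,1),(406,4)):print(onz(w,*p,.17,True).round(4))
for p in((.649,-.0706,.161),(.595,-.063,.161),(.7247,.008,.17),(.7012,-.1654,.17)):print(proj(w,p,True))
E
python3 g.py 0.649 -0.0706 0.220 82
```

```text
[ 0.6978 -0.1647  0.17  ]
[0.7256 0.0108 0.17  ]
[ 0.4696 -0.1293  0.17  ]
[0.4958 0.0444 0.17  ]
[285.04562616 210.18909765]
[284.85170634 142.49080529]
[385.06056362 281.7050971 ]
[187.27171784 283.36212776]
shift [-3.   0.6 44.7] rot [-0.001  0.    -0.004]
t 5.6667 pos [ 0.6459 -0.0708  0.2647] F [ 0.23  0.09 -0.2 ] w 0.05729442209768564 q [-0.13  0.47  0.24  1.76 -0.13  0.93  1.59]
```

move_arm(
  motion="0 0 10 0 0 0 40;0 0 22 0 0 0 40;0 0 33 0 0 0 40;0 0 41 0 0 0 40;0 0 45 0 0 0 40;0 0 46 0 0 0 40;0 0 46 0 0 0 40;0 0 46 0 0 0 40",
)

```text
clock: 6.33
eef_pos: [0.6468, -0.0682, 0.2187]
ee_rot: [0.07, 0.998, -0.0, 0.0]
force: [-1.1, -0.3, -1.2]
gripper_width: 0.0572
```

```bash
python3 g.py 0.649 -0.0706 0.213 82;python3 - <<'E'
from bench import *
from h import *
w=capture("wrist");cv2.imwrite("pics/w4.png",w["pixels"][...,::-1])
E
```

```text
shift [-2.5 -2.1  5.7] rot [-0.     0.001 -0.   ]
t 6.3333 pos [ 0.6468 -0.0682  0.2187] F [-1.09 -0.34 -1.22] w 0.05716340898890189 q [-0.12  0.51  0.22  1.8  -0.15  0.84  1.6 ]
```

View pics/w4.png

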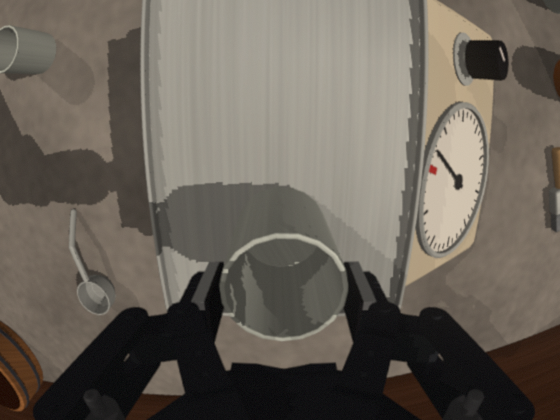

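move_arm(
  motion="0 0 2 0 0 0 40;0 0 4 0 0 0 40;0 0 5 0 0 0 40;0 0 6 0 0 0 40;0 0 6 0 0 0 40;0 0 6 0 0 0 40",
)

```text
clock: 6.88
eef_pos: [0.6465, -0.0681, 0.2125]
ee_rot: [0.07, 0.998, 0.0, 0.0]
force: [-0.8, -0.3, 0.1]
gripper_width: 0.0574
```

```bash
python3 g.py 0.649 -0.0706 0.213 82;python3 - <<'E'
from bench import *
from h import *
w=capture("wrist");zoom(w["pixels"],380,520,80,270,3,"pics/w5.png")
E
```

```text
shift [-2.8 -2.1 -0.5] rot [ 0.  0. -0.]
t 6.8833 pos [ 0.6465 -0.0681  0.2125] F [-0.78 -0.26  0.1 ] w 0.057425659551499635 q [-0.12  0.52  0.22  1.81 -0.15  0.83  1.61]
```

View pics/w5.png

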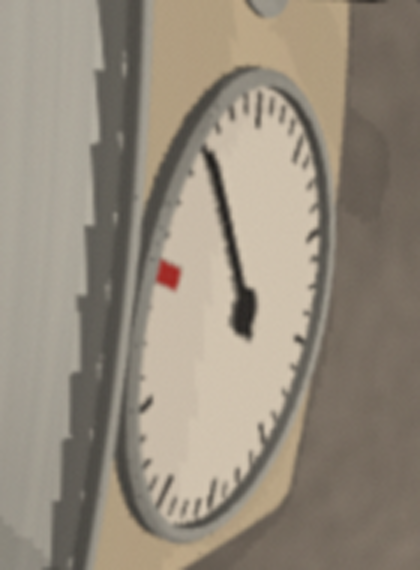

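The needle has swung clockwise, so the cup is resting on the platter. I'm releasing it.

move_arm(
  motion="0 0 0 0 0 0 62;0 0 0 0 0 0 70;0 0 0 0 0 0 85;0 0 0 0 0 0 85;0 0 0 0 0 0 85;0 0 -10 0 0 0 85;0 0 -35 0 0 0 85;0 0 -70 0 0 0 85;0 0 -105 0 0 0 85;0 0 -110 0 0 0 85",
)

```text
clock: 7.77
eef_pos: [0.6503, -0.0691, 0.3304]
ee_rot: [0.07, 0.998, 0.0, 0.006]
force: [1.1, -1.6, 1.1]
gripper_width: 0.0849
```

```bash
python3 - <<'E'
from bench import *
from h import *
w=capture("wrist");cv2.imwrite("pics/w6.png",w["pixels"][...,::-1])
E
python3 g.py 0.4235 -0.3645 0.320 82
```

```text
shift [ 182.7 -324.3    6.6] rot [ 0.001  0.011 -0.001]
t 7.8167 pos [ 0.6497 -0.0689  0.3289] F [-0.4  -0.13  0.7 ] w 0.08491140756346932 q [-0.14  0.41  0.25  1.69 -0.11  1.05  1.58]
```

View pics/w6.png

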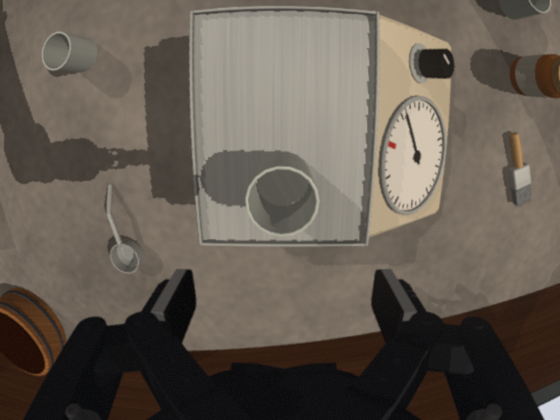

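Cup A stands on the platter with its rim at (283,200). Now to cup B.

move_arm(
  motion="183 -324 5 0 0.01 0 85;183 -324 5 0 0.01 0 85;183 -324 5 0 0.01 0 85;183 -324 5 0 0.01 0 85;183 -324 5 0 0.01 0 85;183 -324 5 0 0.01 0 85;183 -324 5 0 0.01 0 85;183 -324 5 0 0.01 0 85;183 -324 5 0 0.01 0 85;183 -324 5 0 0.01 0 85",
)

```text
clock: 8.65
eef_pos: [0.412, -0.3713, 0.3176]
ee_rot: [0.077, 0.997, -0.002, -0.007]
force: [-0.6, -0.8, -0.1]
gripper_width: 0.085
```

move_arm(
  motion="0 0 15 0 0 0 85;0 0 40 0 0 0 85;0 0 70 0 0 0 85;0 0 100 0 0 0 85;0 0 100 0 0 0 85;0 0 100 0 0 0 85",
)

```text
clock: 9.15
eef_pos: [0.4181, -0.3622, 0.2162]
ee_rot: [0.07, 0.998, 0.002, -0.007]
force: [-0.3, -0.2, 0.5]
gripper_width: 0.0852
```

```bash
python3 - <<'E'
from bench import *
from h import *
w=capture("wrist");cv2.imwrite("pics/w7.png",w["pixels"][...,::-1])
import pickle;pickle.dump(w,open("w7.pkl","wb"));print(proj(w,[.4235,-.3645,.076],True))
E
python3 g.py 0.4235 -0.3645 0.05 82
```

```text
[281.55257397 202.43151499]
shift [ -6.1  -0.5 167.7] rot [ 0.    -0.011 -0.   ]
t 9.2 pos [ 0.4192 -0.3634  0.2178] F [0.3  0.76 0.18] w 0.08469535209164991 q [ 0.39  0.41  0.33  2.01 -0.18  0.76  2.25]
```

View pics/w7.png

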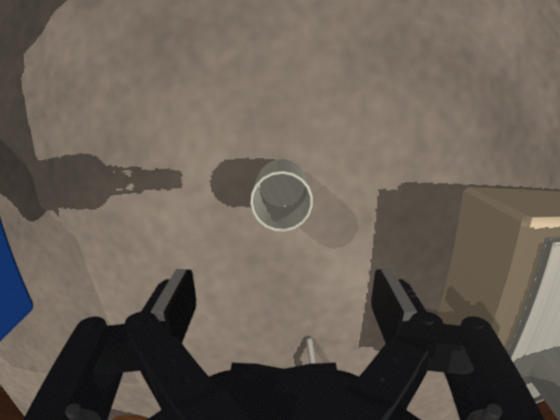

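Cup B's rim is at (281,201), as predicted, so I'm going down onto it.

move_arm(
  motion="-6 -1 20 0 -0.011 0 85;-6 -1 60 0 -0.011 0 85;-6 -1 95 0 -0.011 0 85;-6 -1 125 0 -0.011 0 85;-6 -1 150 0 -0.011 0 85;-6 -1 166 0 -0.011 0 85;-6 -1 166 0 -0.011 0 85;-6 -1 166 0 -0.011 0 85",
)

```text
clock: 9.87
eef_pos: [0.4245, -0.3659, 0.0525]
ee_rot: [0.07, 0.998, -0.001, 0.001]
force: [0.0, -0.7, 0.2]
gripper_width: 0.0848
```

move_arm(
  motion="0 0 0 0 0 0 40;0 0 0 0 0 0 40;0 0 0 0 0 0 40;0 0 0 0 0 0 40;0 0 0 0 0 0 40;0 0 0 0 0 0 40",
  newtons=25,
)

```text
clock: 10.37
eef_pos: [0.4247, -0.3659, 0.0537]
ee_rot: [0.07, 0.998, -0.001, 0.002]
force: [-0.1, 0.9, 7.6]
gripper_width: 0.0574
```

move_arm(
  motion="0 0 -20 0 0 0 40;0 0 -50 0 0 0 40;0 0 -90 0 0 0 40;0 0 -130 0 0 0 40;0 0 -170 0 0 0 40;0 0 -210 0 0 0 40;0 0 -230 0 0 0 40;0 0 -240 0 0 0 40",
)

```text
clock: 11.03
eef_pos: [0.4244, -0.3663, 0.2965]
ee_rot: [0.07, 0.998, -0.002, 0.004]
force: [0.4, 0.4, -0.7]
gripper_width: 0.0577
```

```bash
python3 g.py 0.5415 -0.0544 0.280 82
```

```text
shift [-72.3 325.3  16. ] rot [-0.004  0.009 -0.   ]
t 11.0333 pos [ 0.4244 -0.3663  0.2965] F [ 0.41  0.36 -0.74] w 0.057713116777008286 q [ 0.35  0.32  0.37  1.93 -0.14  0.91  2.22]
```

move_arm(
  motion="-5 20 0 0 0 0 40;-12 55 0 0 0 0 40;-21 95 0 0 0 0 40;-30 135 0 0 0 0 40;-39 175 0 0 0 0 40;-48 215 0 0 0 0 40;-57 255 0 0 0 0 40;-64 290 5 0 0 0 40;-70 315 10 0 0.005 0 40;-72 325 16 0 0.009 0 40",
)

```text
clock: 11.87
eef_pos: [0.5405, -0.0474, 0.2748]
ee_rot: [0.066, 0.998, 0.002, -0.004]
force: [0.2, 0.6, -0.7]
gripper_width: 0.0572
```

move_arm(
  motion="0 0 0 0 0 0 40;0 0 0 0 0 0 40;0 0 0 0 0 0 40;0 0 0 0 0 0 40",
)

```text
clock: 12.2
eef_pos: [0.5388, -0.0558, 0.2757]
ee_rot: [0.072, 0.997, -0.0, -0.004]
force: [0.2, -1.1, -0.7]
gripper_width: 0.0572
```

```bash
python3 g.py 0.5415 -0.0544 0.220 82;python3 - <<'E'
from bench import *
from h import *
w=capture("wrist");cv2.imwrite("pics/w8.png",w["pixels"][...,::-1])
E
```

```text
shift [-2.9  1.8 55.7] rot [-0.001 -0.008 -0.004]
t 12.2 pos [ 0.5388 -0.0558  0.2757] F [ 0.17 -1.13 -0.65] w 0.05721916488716178 q [-0.17  0.31  0.25  1.98 -0.1   0.87  1.55]
```

View pics/w8.png

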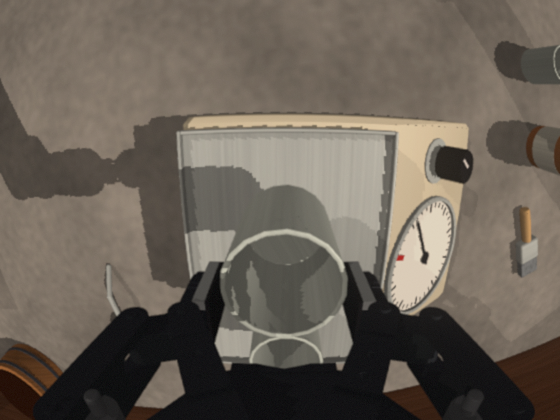

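Cup B hangs over the near half of the platter with cup A behind it at (287,350). I'm lowering it.

move_arm(
  motion="-3 1 10 0 -0.008 0 40;-3 1 22 0 -0.008 0 40;-3 1 34 0 -0.008 0 40;-3 1 45 0 -0.008 0 40;-3 1 52 0 -0.008 0 40;-3 1 56 0 -0.008 0 40;-3 1 56 0 -0.008 0 40;-3 1 56 0 -0.008 0 40",
)

```text
clock: 12.92
eef_pos: [0.5425, -0.0527, 0.2196]
ee_rot: [0.07, 0.998, -0.0, 0.0]
force: [-0.1, -0.9, 0.1]
gripper_width: 0.0568
```

move_arm(
  motion="0 0 2 0 0 0 40;0 0 4 0 0 0 40;0 0 6 0 0 0 40;0 0 7 0 0 0 40;0 0 7 0 0 0 40;0 0 7 0 0 0 40",
)

```text
clock: 13.42
eef_pos: [0.5424, -0.0524, 0.2125]
ee_rot: [0.07, 0.998, 0.0, 0.0]
force: [0.6, 0.3, -0.9]
gripper_width: 0.0573
```

```bash
python3 g.py 0.5415 -0.0544 0.2125 82;python3 - <<'E'
from bench import *
from h import *
w=capture("wrist");zoom(w["pixels"],360,500,130,350,3,"pics/w9.png")
E
```

```text
shift [ 0.6 -2.1  0. ] rot [ 0.  0. -0.]
t 13.4167 pos [ 0.5424 -0.0524  0.2125] F [ 0.58  0.29 -0.95] w 0.057311564441155476 q [-0.16  0.39  0.23  2.04 -0.13  0.72  1.58]
```

View pics/w9.png

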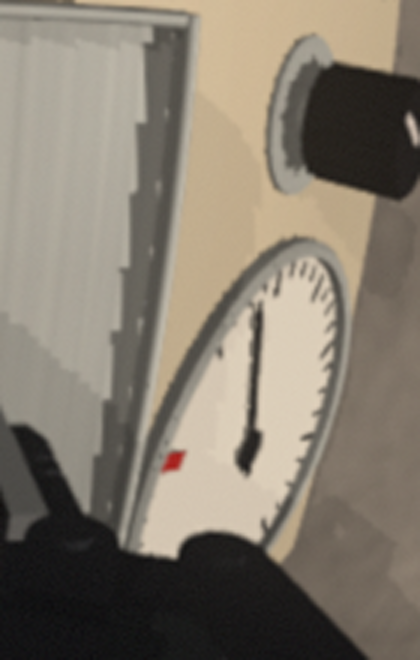

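move_arm(
  motion="0 0 1 0 0 0 40;0 0 2 0 0 0 40;0 0 2 0 0 0 40;0 0 2 0 0 0 40;0 0 2 0 0 0 62;0 0 2 0 0 0 70;0 0 2 0 0 0 85;0 0 2 0 0 0 85;0 0 2 0 0 0 85;0 0 2 0 0 0 85",
)

```text
clock: 14.3
eef_pos: [0.5423, -0.0525, 0.2104]
ee_rot: [0.07, 0.998, -0.0, -0.0]
force: [-0.0, -0.9, -0.4]
gripper_width: 0.0845
```

move_arm(
  motion="0 0 -10 0 0 0 85;0 0 -35 0 0 0 85;0 0 -70 0 0 0 85;0 0 -105 0 0 0 85;0 0 -120 0 0 0 85;0 0 -120 0 0 0 85;0 0 -120 0 0 0 85",
)

```text
clock: 14.88
eef_pos: [0.5428, -0.0525, 0.332]
ee_rot: [0.07, 0.998, 0.0, 0.001]
force: [-0.8, -0.0, -0.7]
gripper_width: 0.0852
```

```bash
python3 - <<'E'
from bench import *
from h import *
import pickle
w=capture("wrist");cv2.imwrite("pics/w10.png",w["pixels"][...,::-1]);pickle.dump(w,open("w10.pkl","wb"))
E
python3 g.py 0.539 0.134 0.106 82
```

```text
shift [ 28.7 184.2 224.5] rot [ 0. -0. -0.]
t 14.9333 pos [ 0.5418 -0.0524  0.3305] F [0.39 0.08 0.08] w 0.08507842410921722 q [-0.19  0.25  0.26  1.91 -0.08  0.98  1.53]
```

View pics/w10.png

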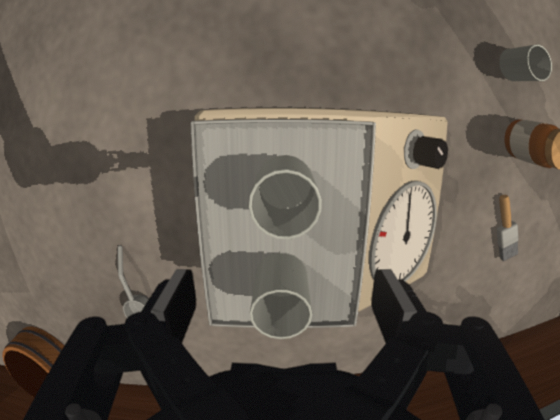

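Both cups stand on the platter with rims at (285,204) and (282,314). The third cup and the jar haven't moved. Now I swing to a tilted standoff in front of the sloping face.

```bash
python3 g.py 0.60 0.23 0.26 82 82
```

```text
shift [-18.3 287.8  70.5] rot [ 0.611 -0.     0.   ]
t 14.9333 pos [ 0.5418 -0.0524  0.3305] F [0.39 0.08 0.08] w 0.08507842410921722 q [-0.19  0.25  0.26  1.91 -0.08  0.98  1.53]
```

move_arm(
  motion="-3 40 0 0 0 0 60;-6 80 0 0.1 0 0 60;-9 120 0 0.2 0 0 60;-12 160 0 0.3 0 0 60;-14 200 10 0.4 0 0 60;-16 240 30 0.5 0 0 60;-18 275 55 0.58 0 0 60;-18 288 70 0.611 0 0 60;-18 288 70 0.611 0 0 60;-18 288 70 0.611 0 0 60",
)

```text
clock: 15.77
eef_pos: [0.5982, 0.2319, 0.2562]
ee_rot: [0.064, 0.951, -0.302, -0.024]
force: [0.6, 0.1, 0.1]
gripper_width: 0.0599
```

move_arm(
  motion="0 0 0 0 0 0 60;0 0 0 0 0 0 60",
)

```text
clock: 15.93
eef_pos: [0.6009, 0.227, 0.2617]
ee_rot: [0.069, 0.951, -0.301, -0.021]
force: [0.1, -0.8, -0.1]
gripper_width: 0.0602
```

```bash
python3 - <<'E'
from bench import *
from h import *
import pickle
w=capture("wrist");cv2.imwrite("pics/w11.png",w["pixels"][...,::-1]);pickle.dump(w,open("w11.pkl","wb"))
zoom(w["pixels"],200,420,130,330,3.5,"pics/w11z.png")
print(w["position"])
E
python3 g.py 0.539 0.134 0.106 82 82
```

```text
[0.53402568 0.32126347 0.38024936]
shift [ 48.3   6.7 185.8] rot [-0.    -0.001 -0.005]
t 15.9833 pos [0.601  0.2271 0.2621] F [-0.77  0.15  0.88] w 0.05980063399929589 q [-0.79  0.65  0.26  1.58  0.31  1.35  0.74]
```

View pics/w11.png

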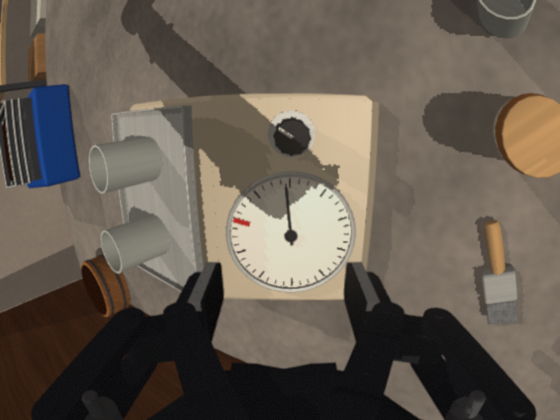

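View pics/w11z.png

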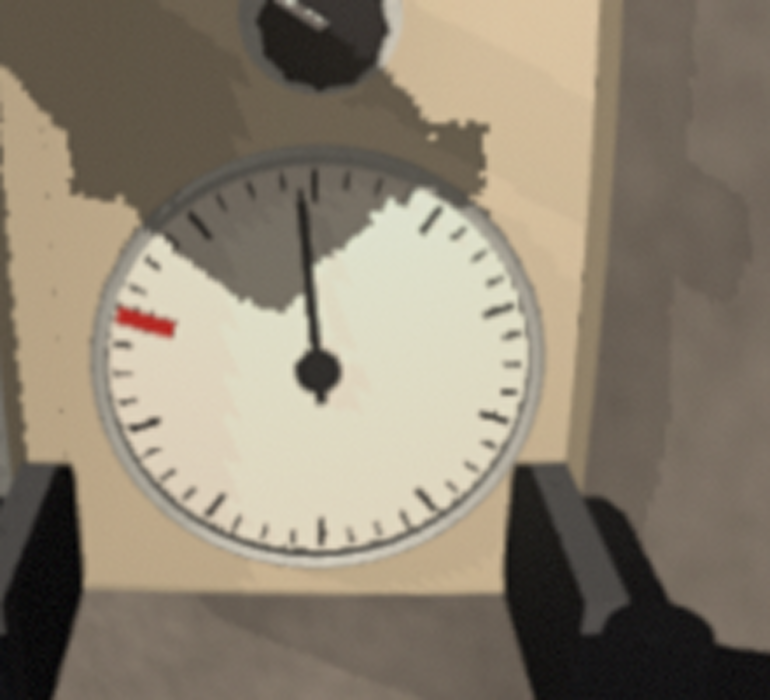

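```bash
cat > dial.py <<'E'
from h import *
a=np.radians(82);h=np.array([np.cos(a),np.sin(a),0])
n=h*np.sin(np.radians(35))+np.array([0,0,np.cos(np.radians(35))])
up=-h*np.cos(np.radians(35))+np.array([0,0,np.sin(np.radians(35))])
left=np.cross(n,up)  # y
def onface(c,u,v,p0,fish=True):
    p,d=ray(c,u,v,fish);return p+d*((p0-p)@n)/(d@n)
def ang(c,hub,tip,red,p0):
    H=onface(c,*hub,p0);o=[]
    for q in(tip,red):
        d=onface(c,*q,p0)-H;o.append((np.degrees(np.arctan2(-d@left,d@up)),np.linalg.norm(d)))
    return o  # clockwise from up
E
python3 - <<'E'
from dial import *
import pickle
w=pickle.load(open("w11.pkl","rb"));t,s=pickle.load(open("c0.pkl","rb"))
Z=lambda x,y:((x+.5)/3.5-.5+200,(y+.5)/3.5-.5+130)
T=lambda x,y:((x+.5)/5-.5+200,(y+.5)/5-.5+140)
S=lambda x,y:((x+.5)/3.5-.5+190,(y+.5)/3.5-.5+155)
hub,e=tri(ray(w,*Z(318,372),True),ray(t,*T(190,188)),ray(s,*S(363,398)));print("hub",hub,e)
k,e=tri(ray(w,*Z(321,25),True),ray(t,*T(122,375)),ray(s,*S(485,290)));print("knobend",k,e,"grip",k-.013*n)
print((k-hub)@n,(k-hub)@up,(k-hub)@left)
print("left",left)
print(ang(w,Z(318,372),Z(302,192),Z(146,322),hub))
E
```

```text
hub [0.65522072 0.10313709 0.08383459] [np.float64(0.0005193129594589186), np.float64(0.0009950560251455506), np.float64(0.0007268342786968179)]
knobend [0.53692861 0.13847559 0.11270701] [np.float64(0.002675882880961803), np.float64(0.0014587678474074913), np.float64(0.0023360329743248973)] grip [0.53589086 0.13109166 0.10205803]
0.034280135507742636 0.0013804191591184946 -0.12205906933718637
left [ 9.90268069e-01 -1.39173101e-01  1.38777878e-17]
[(np.float64(85.16580350910512), np.float64(0.06305462234686095)), (np.float64(17.547233067466085), np.float64(0.06068407525170162))]
```

The wrist view shows the knob end near (292,137), the hub at (290,236), the needle tip at (286,185) and the red mark at (241,222). That puts the needle 67.6° clockwise of the mark, so the knob needs about 135° clockwise. I'll close in on the knob.

```bash
python3 g.py 0.5428 0.1723 0.1613 82 82;  python3 g.py 0.5372 0.1325 0.104 82 82
```

```text
shift [ 49.9   6.5 118.4] rot [-0.    -0.001 -0.005]
t 15.9833 pos [0.601  0.2271 0.2621] F [-0.77  0.15  0.88] w 0.05980063399929589 q [-0.79  0.65  0.26  1.58  0.31  1.35  0.74]
shift [ 49.9   6.4 188.4] rot [-0.    -0.001 -0.005]
t 15.9833 pos [0.601  0.2271 0.2621] F [-0.77  0.15  0.88] w 0.05980063399929589 q [-0.79  0.65  0.26  1.58  0.31  1.35  0.74]
```

move_arm(
  motion="10 2 20 0 0 0 60;25 4 50 0 0 0 60;40 6 80 0 0 0 60;48 6 105 0 0 0 60;50 6 118 0 0 0 60;50 6 118 0 0 0 60;50 6 118 0 0 0 60;50 6 118 0 0 0 60",
)

```text
clock: 16.65
eef_pos: [0.5437, 0.1752, 0.162]
ee_rot: [0.068, 0.952, -0.299, -0.02]
force: [-0.4, 0.3, -0.0]
gripper_width: 0.0601
```

```bash
python3 - <<'E'
from bench import *
from dial import *
import pickle
w=capture("wrist");cv2.imwrite("pics/w12.png",w["pixels"][...,::-1]);pickle.dump(w,open("w12.pkl","wb"))
k=np.array([.5368,.1315,.103])
print(proj(w,k+.013*n,True),proj(w,k-.02*n,True))
E
python3 g.py 0.5372 0.1325 0.104 82 82
```

```text
[279.14084027 224.6620456 ] [279.54829515 209.36637144]
shift [ 0.6 -2.8 72.5] rot [ 0.003  0.002 -0.002]
t 16.7 pos [0.5438 0.1757 0.1619] F [-0.17 -0.32  0.66] w 0.060163031292791554 q [-0.79  0.68  0.26  1.83  0.34  1.08  0.65]
```

View pics/w12.png

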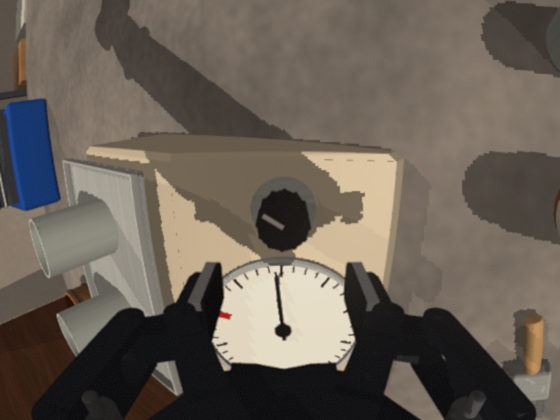

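Run:
```python
from bench import *
from dial import *
import pickle
w=pickle.load(open("w12.pkl","rb"))
w11=pickle.load(open("w11.pkl","rb"))
k=np.array([.5368,.1315,.103])+.013*n
p=onface(w,284,220,k);print(p,p-.013*n)
p2=onface(w11,291.8,137,k);print(p2-.013*n)
X,e=tri(ray(w,284,220,True),ray(w11,291.8,137,True));print(X-.013*n,e)
s=state();q=R.from_quat(s["ee_rot"]);print("end in tool frame",q.inv().apply(p-s["eef_pos"])*1000,q.inv().apply(p2-s["eef_pos"])*1000)
```

```text
[0.53489144 0.14202844 0.11175571] [0.53385369 0.13464452 0.10110673]
[0.53825355 0.13327402 0.10162826]
[0.53858275 0.12406021 0.08746009] [np.float64(0.0002830742609213473), np.float64(0.000283074260921363)]
end in tool frame [ 4.22752863  0.24633568 60.96155382] [-0.3223182  -0.65246004 60.96933202]
```

The knob's end is at (284,220), centred between the pads. I'll advance along the axis and close.

move_arm(
  motion="2 0 15 0 0 0 60;2 0 30 0 0 0 60;2 0 45 0 0 0 60;2 0 57 0 0 0 60;2 0 66 0 0 0 60;2 0 71 0 0 0 60;2 0 71 0 0 0 60;2 0 71 0 0 0 60",
)

```text
clock: 17.37
eef_pos: [0.535, 0.1355, 0.1026]
ee_rot: [0.067, 0.952, -0.3, -0.02]
force: [0.2, -0.3, -0.0]
gripper_width: 0.0596
```

move_arm(
  motion="0 0 0 0 0 0 44;0 0 0 0 0 0 34;0 0 0 0 0 0 30;0 0 0 0 0 0 30;0 0 0 0 0 0 30;0 0 0 0 0 0 30",
  newtons=30,
)

```text
clock: 17.87
eef_pos: [0.5348, 0.135, 0.1036]
ee_rot: [0.067, 0.951, -0.3, -0.021]
force: [-0.8, 0.2, 5.2]
gripper_width: 0.0347
```

```bash
python3 - <<'E'
from bench import *
from h import *
import pickle
w=capture("wrist");cv2.imwrite("pics/w13.png",w["pixels"][...,::-1]);pickle.dump(w,open("w13.pkl","wb"))
E
python3 g.py 0.5372 0.1325 0.104 82 82
```

```text
shift [-2.7 -2.   0.9] rot [-0.001  0.001 -0.   ]
t 17.9167 pos [0.5348 0.135  0.1036] F [-0.06  0.7   5.29] w 0.034340481638695665 q [-0.76  0.74  0.27  1.92  0.37  0.93  0.62]
```

View pics/w13.png

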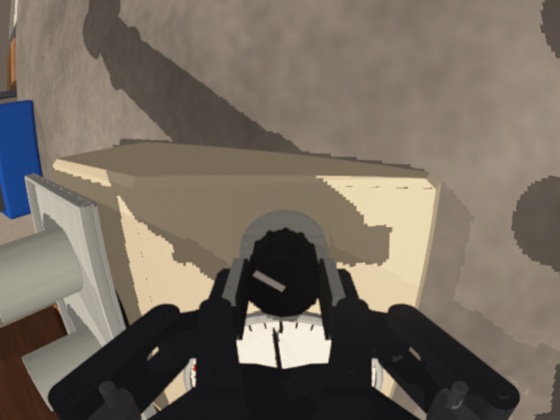

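The jaws hold the knob (34.4 mm), so I'm turning clockwise (+wz).

move_arm(
  motion="0 0 0 0 0 0.08 30;0 0 0 0 0 0.18 30;0 0 0 0 0 0.28 30;0 0 0 0 0 0.38 30;0 0 0 0 0 0.48 30;0 0 0 0 0 0.58 30;0 0 0 0 0 0.68 30;0 0 0 0 0 0.76 30;0 0 0 0 0 0.8 30;0 0 0 0 0 0.8 30",
)

```text
clock: 18.75
eef_pos: [0.5356, 0.1361, 0.1028]
ee_rot: [0.432, 0.851, -0.284, 0.099]
force: [2.2, 0.7, 2.6]
gripper_width: 0.0342
```

Run:
```python
from bench import *
from h import *
import pickle
w=capture("wrist");cv2.imwrite("pics/w14.png",w["pixels"][...,::-1]);pickle.dump(w,open("w14.pkl","wb"))
s=state();print(s["force"],s["wrist_torque"],s["gripper_width"],np.round(s["q"],2),s["eef_pos"])
```

```text
[0.77108839 2.09037627 3.84662566] [ 0.49923036 -0.29467661  0.15409068] 0.03440560703999217 [-0.91  0.79  0.5   1.92  0.19  0.88  0.01] [0.5355523  0.13610507 0.10280408]
```

View pics/w14.png

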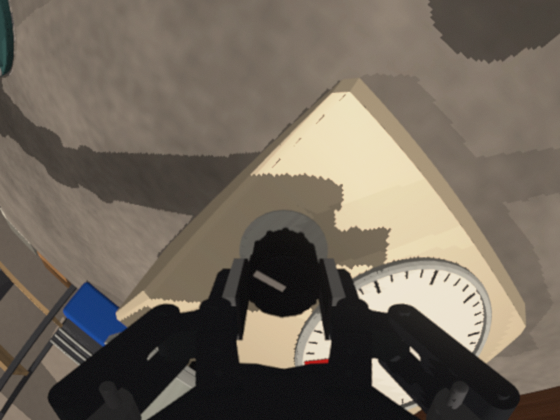

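The index line stays fixed relative to the jaws at (269,281), so the knob isn't slipping. I'll carry on.

move_arm(
  motion="0 0 0 0 0 0.08 30;0 0 0 0 0 0.18 30;0 0 0 0 0 0.28 30;0 0 0 0 0 0.38 30;0 0 0 0 0 0.48 30;0 0 0 0 0 0.58 30;0 0 0 0 0 0.68 30;0 0 0 0 0 0.76 30;0 0 0 0 0 0.8 30;0 0 0 0 0 0.8 30",
)

```text
clock: 19.63
eef_pos: [0.5371, 0.1364, 0.1025]
ee_rot: [0.728, 0.616, -0.221, 0.202]
force: [4.8, 1.7, 0.2]
gripper_width: 0.0342
```

Run:
```python
from bench import *
from h import *
import pickle
w=capture("wrist");cv2.imwrite("pics/w15.png",w["pixels"][...,::-1]);pickle.dump(w,open("w15.pkl","wb"))
s=state();print(s["force"],s["wrist_torque"],s["gripper_width"],np.round(s["q"],2),s["eef_pos"])
```

```text
[5.83744804 1.69893406 1.97468519] [ 0.71577899 -0.94394101  0.57484298] 0.03447764231015712 [-1.05  0.87  0.73  1.93 -0.03  0.85 -0.56] [0.53710063 0.13640559 0.10249801]
```

View pics/w15.png

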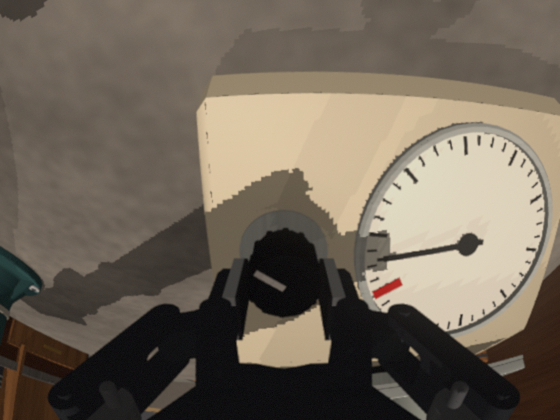

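Run:
```python
from dial import *
import pickle
w=pickle.load(open("w15.pkl","rb"))
hub=np.array([.6552,.1031,.0838])
print(onface(w,468,243,hub),ang(w,(468,243),(377,261),(388,287),hub))
zoom(w["pixels"],350,560,110,350,3.3,"pics/w15z.png")
```

```text
[0.65491473 0.1043172  0.08298381] [(np.float64(82.7990497954613), np.float64(0.0638244669108383)), (np.float64(63.14739287164253), np.float64(0.06052913849515898))]
```

View pics/w15z.png

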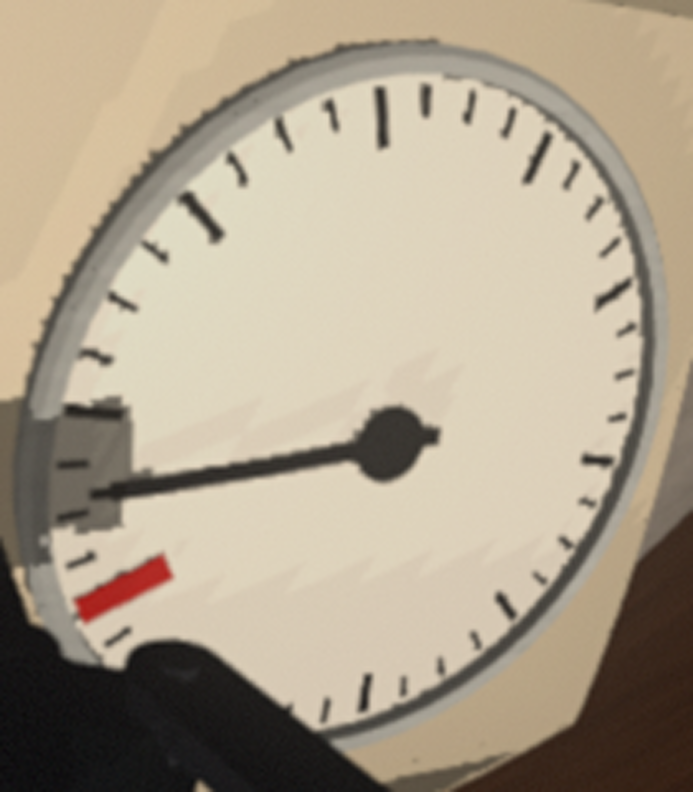

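About 2.35 graduations (~21°) remain, which is about 0.72 rad of knob.

move_arm(
  motion="0 0 0 0 0 0.08 30;0 0 0 0 0 0.18 30;0 0 0 0 0 0.28 30;0 0 0 0 0 0.38 30;0 0 0 0 0 0.48 30;0 0 0 0 0 0.58 30;0 0 0 0 0 0.66 30;0 0 0 0 0 0.7 30;0 0 0 0 0 0.71 30;0 0 0 0 0 0.71 30",
)

```text
clock: 20.52
eef_pos: [0.5384, 0.1358, 0.1028]
ee_rot: [0.897, 0.325, -0.137, 0.267]
force: [7.2, 0.5, 1.1]
gripper_width: 0.0347
```

Run:
```python
from bench import *
from h import *
import pickle
w=capture("wrist");cv2.imwrite("pics/w16.png",w["pixels"][...,::-1]);pickle.dump(w,open("w16.pkl","wb"))
s=state();print(s["force"],s["wrist_torque"],s["gripper_width"],np.round(s["q"],2),s["eef_pos"])
```

```text
[ 7.15140479 -0.19871398  0.8768989 ] [ 0.55936974 -1.30606041  0.79858227] 0.03449538945648017 [-1.15  0.96  0.93  1.93 -0.25  0.86 -1.04] [0.53843118 0.13579713 0.10282632]
```

View pics/w16.png

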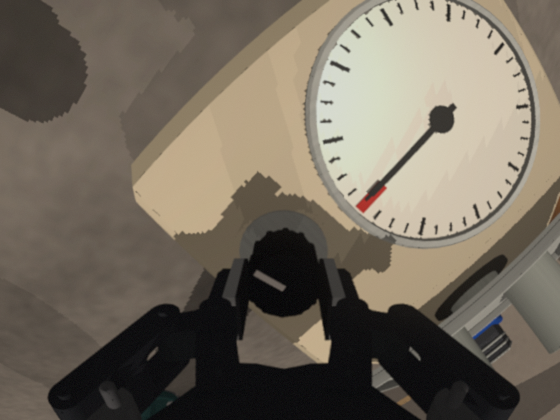

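Run:
```python
from dial import *
import pickle
w=pickle.load(open("w16.pkl","rb"))
zoom(w["pixels"],340,470,90,240,5,"pics/w16z.png")
```

```text
(no output)
```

View pics/w16z.png

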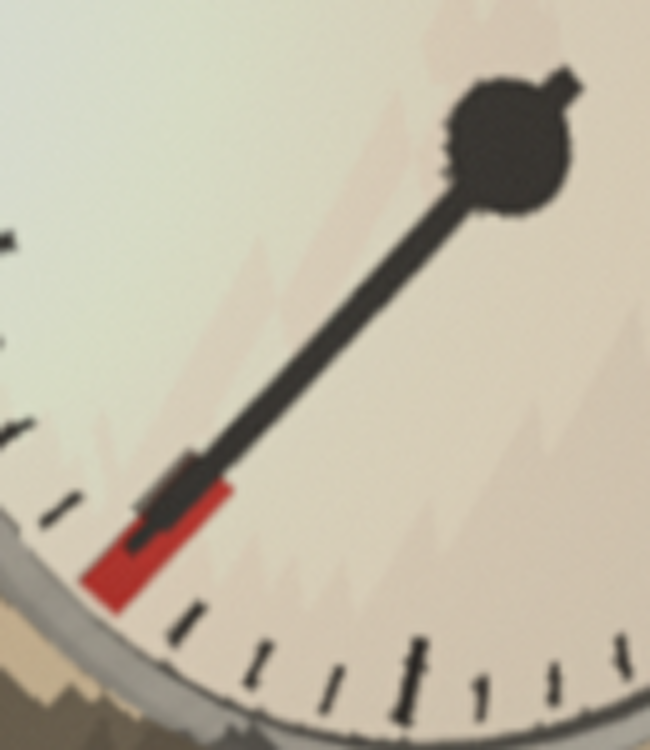

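The needle at (369,192) lies on the red mark, about 1.3° clockwise of its middle. I'll nudge the knob 0.04 rad more, ease the side force and let go.

Run:
```python
from bench import *
from dial import *
q=R.from_quat(state()["ee_rot"]);print(q.inv().apply([2,0,0]))
```

```text
[ 1.50218147  1.3126278  -0.14303531]
```

move_arm(
  motion="1 0.5 0 0 0 0.02 30;1.5 1 0 0 0 0.04 30;1.5 1 0 0 0 0.04 30;1.5 1 0 0 0 0.04 30;1.5 1 0 0 0 0.04 38;1.5 1 0 0 0 0.04 46;1.5 1 0 0 0 0.04 56;1.5 1 0 0 0 0.04 60;1.5 1 0 0 0 0.04 60;1.5 1 0 0 0 0.04 60",
)

```text
clock: 21.4
eef_pos: [0.5353, 0.1349, 0.1016]
ee_rot: [0.903, 0.305, -0.136, 0.269]
force: [-0.3, -0.5, -0.9]
gripper_width: 0.0599
```

move_arm(
  motion="0 0 -8 0 0 0 60;0 0 -20 0 0 0 60;0 0 -40 0 0 0 60;0 0 -70 0 0 0 60;0 0 -100 0 0 0 60;0 0 -120 0 0 0 60;0 0 -120 0 0 0 60;0 0 -120 0 0 0 60",
)

```text
clock: 22.07
eef_pos: [0.5465, 0.2048, 0.2015]
ee_rot: [0.904, 0.306, -0.133, 0.268]
force: [0.4, -0.8, -0.1]
gripper_width: 0.06
```

Run:
```python
from bench import *
from h import *
import pickle
w=capture("wrist");cv2.imwrite("pics/w17.png",w["pixels"][...,::-1]);pickle.dump(w,open("w17.pkl","wb"))
s=state();print(s["force"],s["wrist_torque"],s["gripper_width"],np.round(s["q"],2),s["eef_pos"])
```

```text
[ 0.3241094  -0.76184464 -0.48485481] [ 0.56776327 -0.06183818 -0.06629517] 0.059985584843793884 [-1.25  0.89  1.02  1.79 -0.21  1.12 -1.12] [0.54545499 0.20353809 0.20054141]
```

View pics/w17.png

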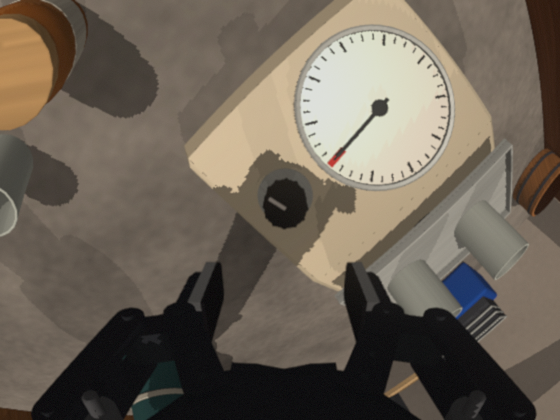

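Run:
```python
from bench import *
from dial import *
import pickle
w=pickle.load(open("w17.pkl","rb"));hub=np.array([.6552,.1031,.0838])
zoom(w["pixels"],300,400,80,190,5,"pics/w17z.png")
s=capture("scene");cv2.imwrite("pics/s17.png",s["pixels"][...,::-1])
# red mask centroid and needle dark pixels by polar angle on the face
im=w["pixels"].astype(int);m=(im[...,0]-im[...,1]>60)&(im[...,0]-im[...,2]>60)
sub=np.zeros_like(m);sub[130:190,300:400]=1;v,u=np.where(m&sub);print("red",u.mean(),v.mean(),len(u))
d=(im.sum(2)<200);out=[]
for uu,vv in zip(*np.where(d[112:165,330:376])[::-1]):
    out.append((uu+330,vv+112))
H=onface(w,379.5,107.5,hub)
def A(u,v):
    x=onface(w,u,v,hub)-H;return np.degrees(np.arctan2(-x@left,x@up)),np.linalg.norm(x)
a=np.array([A(*o) for o in out]);sel=(a[:,1]>.02)&(a[:,1]<.05);print("needle ang",np.median(a[sel,0]),sel.sum())
print("red ang",A(u.mean(),v.mean()))
```

```text
red 334.3536585365854 159.6951219512195 82
needle ang 84.59789115057308 42
red ang (np.float64(84.03454058600488), np.float64(0.06400273397265192))
```

View pics/w17z.png

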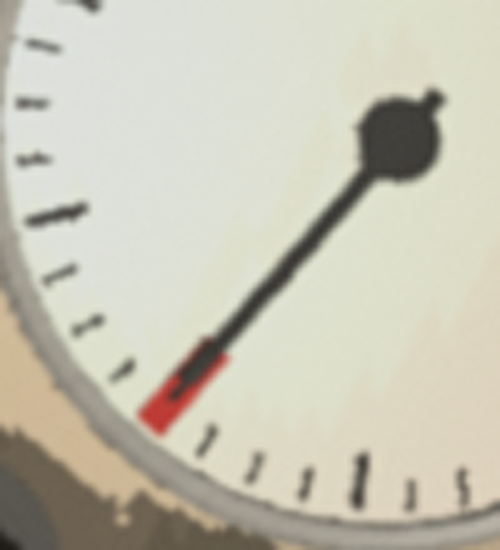

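View pics/s17.png

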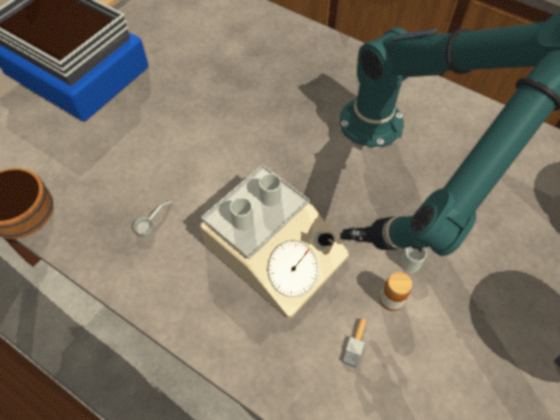

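The needle lies within about 0.6° (roughly 0.6 mm) of the red mark. Both cups are upright on the platter, nothing else has moved, and the gripper is clear of everything. I'm handing in.

```bash
python3 -c "
from bench import *
print(state()['clock'],close_job())"
```

```text
the job is handed in; nothing more can be done
22.1667 None
```

I stood the two cups from the right of the scale upright on the platter and left the third, beside the jar, where it was. I then turned the tare knob about 135° clockwise in a single grip, let go and backed off. The job was handed in at about 22 s of the 72 s allowed; no verdict is reported.

**Last checks, all after letting go:**
- **Zero:** the needle is at 84.6° and the red mark at 84.0°, a gap of about 0.6 mm at the tip against the 5 mm allowed.
- **Cups:** both stand upright and released on the platter in the last pictures, and the third cup looks unmoved.
- **Jar, scoop and brush:** they look unmoved in the last pictures. I did not measure their positions.
- **Robot:** the gripper stood about 120 mm clear of the knob, with wrist forces under 1 N.

**Disagreements:**
- The fixed cameras put heights about 2–6 mm below the stated ones.
- The knob's position differed by up to 5 mm between views. The grip was therefore slightly off its axis, and the side force reached about 7 N while turning, well within limits.

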